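Hold the cover plate over the bearing housing

ROBOT

A 7-joint arm with a two-finger parallel gripper is mounted at the origin on the work surface. World frame = base frame: x ahead of the robot, y to its left, z up, the work surface at z = 0. Lengths are in mm, angles in rad, forces in N, time in s.
With the tool pointing down it reaches from about 425 to 950 mm from the base axis. Payload 4.7 kg.
Tool frame: the origin (TCP) lies at the very end of the fingers, on their centre line; the grasp point (between the pads) lies 19 mm behind it (r.grasp_offset is the distance from the TCP to the grasp point, in mm); z points along the fingers, y is the direction in which the jaws open and shut (so a half turn about z gives the same grasp; the last joint's range is limited). The gripper opens to 85 mm and grips with 20 to 120 N. Pads are 22 mm wide; open, the fingers measure 114 mm over their backs; the gripper's body (76 mm by 85 mm) begins 54 mm behind the grasp point. The pads swing forward as they close: fully open they stand 13 mm farther back than shut.
Start: joints at [1.102, 0.469, -0.049, 1.532, 0.024, 1.141, -0.082], TCP at [287.434, -610.762, 231.335] pointing down, gripper open.
Joint ranges: [-2.59, 2.59], [-0.33, 1.99], [-1.39, 1.29], [0.1, 2.45], [-1.04, 4.18], [0.21, 1.99], [-2.66, 2.66]. Speed limits (rad/s): [2.57, 2.57, 3.14, 3.14, 3.14, 3.14, 3.14].

INTERFACE

Orientations are given as a rotation vector (axis times angle).
In Python, from cell import r gives the robot as it stands. The module is installed in compiled form; this text tells all that it offers.
- The arm moves only by the shell command python3 -m handwheel 'ROWS'. ROWS is JSON, a list of rows, each an object of numbers: "dx", "dy", "dz": the shift along the tool's x, y, z in mm; "rx", "ry", "rz": the turn, a rotation vector about the tool's x, y, z in rad; "grip": the closure in counts, from 0 (fully open) to 255 (shut). In form: [{"dx": .., "dy": .., "dz": .., "rx": .., "ry": .., "rz": .., "grip": ..}, ...]. A call has 1 to 10 rows; each row shifts and turns the commanded pose from where the row before left it, along the tool's axes as they then stand; what a row does not reach is not made up. A row lasts 1/8 s, in which the tool goes at most 62.5 mm and 10.7 degrees, less where a joint would pass 70% of its speed; a pose out of reach is approached as far as the arm can. A call is refused whole if a number of a shift passes 62.5 or a number of a turn 0.188, either way. A call with a gripper value outside its range is refused whole. The fingers move at their own pace and stop on an object; the grip force is fixed at half the most. Time passes only in rows, so rows that do not move let the fingers close. It gives the time, the measured TCP pose, the force and the opening at its end, in the units of the state.
- r.sense(): the state, without advancing time (a new reading comes with each control period).
- r.camera(name): name is "side" or "top"; returns the picture (400x640x3 uint8, red, green, blue); there is no depth.
- r.get_calibration(name): a dict with "mtx" (3x3 intrinsics, pixels), "dist" ([k1, k2, p1, p2, k3] as OpenCV has them; the pictures are not rectified), "R" (3x3) and "t" (3): a world point X has camera coordinates R X + t. Camera axes: x right, y down, z forward; pixel columns grow to the right and rows downward; lengths in mm; the calibration is good to about 2 mm. A picture is of the moment at which its call begins. get_calibration takes no time and is no camera call.
- r.hand_in(): hands the job in, once; it reports no verdict.
The state is a dict: "t": time; "joint_positions": joint angles; "qd": joint speeds; "effort": joint torques, N m; "tcp_pos": TCP position; "orientation": TCP orientation; "force": force on the tool from outside, world axes, zero at the start; "torque": the same for the moment, N m; "grip_width": opening from 0.0 (shut) to 1.0 (fully open).
Only numpy, scipy, OpenCV 4.12 (cv2) and the standard library are available. Lean on these libraries where they do the work, as an engineer would, in place of code of your own. Each camera call takes 0.05 s, during which the arm holds its last target. There are 200 camera calls.

TASK

Swing the door on top of the green bench locker up by its bar handle until it stands about upright, and take the aluminium cover plate out by its rib. Hold the plate level over the grey bearing housing, hovering about 15 mm clear of its top face without touching it, with the four screw holes in line with the four threaded holes below, ready for someone to start the screws; finish while still holding it there. Leave the door open and do not disturb the other parts on the bench.

Things in the scene. Friction and masses are not known exactly. Their poses are not given: they have to be found in the camera images.
- locker: Fixed green steel locker box, open at the top under its door: 210 mm along its own x, 240 mm along its own y, 60 mm high, walls and floor 5 mm thick. Origin: centre of its underside, on the bench. Its own +x side (roughly world +y) carries the hinge; the handle is on its -x side.
- door (a joint): Door lying flat on the locker, 0 = closed, grows to 1.9 rad as it swings up about the hinge; pi/2 = upright. It may start slightly ajar. The hinge is stiff, so the door stays where it is left.
- door_hinge (a point): Point on the door's hinge axis, at the middle of the locker's +x top edge. The axis runs along the locker's y.
- door_handle (a point): Middle of the door's steel bar handle: a round bar 11 mm thick and 100 mm long, parallel to the hinge axis, its centre 35 mm off the outer face of the door (free space under it) and 180 mm from the hinge axis measured along the door. The door is a 6 mm sheet, 210 mm from hinge to free edge, so when upright its edge is 270 mm above the bench, the handle on its far side from the locker opening.
- cover_rib (a point): Cover plate, lying flat inside the locker: aluminium, 126 (own x) x 86 (own y) x 8 mm, about 0.35 kg, with a rib standing on its middle to grip by, 14 mm thick along x, 44 mm long along y, rising 34 mm above the plate (top 42 mm above the underside). This point is the middle of the rib, 25 mm above the plate's underside; z is the plate's upward normal. Four 14 mm holes at x = +-48, y = +-28 mm.
- cover_hole_a (a point): Centre of the cover plate's hole at x = +48, y = +28 mm, at the underside.
- cover_hole_b (a point): Centre of the hole diagonally opposite, at x = -48, y = -28 mm, at the underside.
- housing_face (a point): Centre of the flat top face of the dull grey bearing housing (fixed, face 126 along x by 86 mm along y, 75 mm above the bench, 50 mm bore in the middle; foot 180 x 100 mm). Four 12 mm threaded holes in the face at x = +-48, y = +-28 mm, the pattern of the plate, which fits either way round (half a turn).
- housing_hole_a (a point): Centre of the housing's threaded hole at x = +48, y = +28 mm, at the top face.
- housing_hole_b (a point): Centre of the threaded hole diagonally opposite, at x = -48, y = -28 mm, at the top face.
- tube_stub: Bystander: rusty roller tube stub standing on end, 76 mm across, 90 mm high. Origin: centre of its underside.
- washer: Bystander: bronze thrust washer lying flat, 60 mm across, 8 mm thick. Origin: centre of its underside.
- sleeve_a: Bystander: brass spacer sleeve standing on end, 32 mm across, 35 mm high. Origin: centre of its underside.
- sleeve_b: Bystander: the other brass spacer sleeve, the same.
- spanner: Bystander: open spanner lying on the bench. Origin: its underside, near the middle.
- stop_top (a point): Bystander: top of the steel stop block on the slide rail along the back of the bench (60 mm long, 54 mm high with a small black knob on top).

How it is judged (in metres and radians):
On the way, in this order (a step that is already met when the one before it is completed fails the run):
1. the locker door is swung open (value of joint door above 1.3 rad), for 0.2 s.
2. the cover plate is lifted out of the locker in the gripper (height (world z) of cover_rib above 0.08 m and contact force between cover and the fingers above 1 N and contact force between cover and locker below 0.1 N), for 0.2 s.
At the end, for the whole second after the job is handed in: The plate is held in the gripper, still and level (within 0.1 rad), touching no part of the housing, its underside 5 to 27 mm above the housing's top face at the holes, each hole within 5 mm (horizontally) of a threaded hole, either way round; the locker door still stands open (over 1.3 rad) (value of joint door above 1.3 rad and ((horizontal distance between cover_hole_a and housing_hole_a below 0.005 m and horizontal distance between cover_hole_b and housing_hole_b below 0.005 m) or (horizontal distance between cover_hole_a and housing_hole_b below 0.005 m and horizontal distance between cover_hole_b and housing_hole_a below 0.005 m)) and z of cover_hole_a in the frame of housing_face between 0.005 and 0.027 m and z of cover_hole_b in the frame of housing_face between 0.005 and 0.027 m and angle between cover_rib's own z axis and vertical below 0.1 rad and contact force between cover and the fingers above 1 N and contact force between cover and housing below 0.1 N and linear speed of cover below 0.02 m/s); the arm keeps its last pose, push and grip.
It fails at once if a bystander is pushed more than 20 mm or toppled (distance of any of tube_stub, washer, sleeve_a, sleeve_b, spanner, stop_top from where it was at the start of the episode above 0.02 m or angle between any of tube_stub, washer, sleeve_a, sleeve_b, spanner's own z axis and vertical above 0.5 rad).
It also fails if it takes over 72 s, if anything falls off the work surface, if the arm or the gripper's body presses on something with over 40 N, if the wrist force passes 120 N, or if a joint passes its speed limit or range.

## Working session

There is one attempt and no reset: what is moved stays moved. The work goes in short steps, Python scripts to look and compute and a shell command to move; the robot and the scene stay as the last step left them, time stands still between calls to the robot, and variables do not carry over. Pictures are saved under pics/ and viewed, about 8 in all and at most 12, crops included, and the job is handed in when it is done.

```bash
mkdir -p pics; python3 - <<'E'
from cell import r
import cv2
s=r.sense();print({k:s[k] for k in('t','tcp_pos','orientation','force','grip_width')},r.grasp_offset)
for n in('top','side'):
    c=r.get_calibration(n);print(n,c)
    cv2.imwrite(f'pics/{n}0.png',r.camera(n)[:,:,::-1])
E
```

```text
{'t': 0.0, 'tcp_pos': array([ 287.16972485, -610.21890431,  230.25402411]), 'orientation': array([-3.06406081e+00, -6.84964066e-01,  7.52498397e-04]), 'force': array([-0.40160382,  0.17740112,  0.52963225]), 'grip_width': 0.996539919768339} 18.700000000000003
top {'mtx': array([[452.09566366,   0.        , 315.24046179],
       [  0.        , 452.09566366, 191.38065531],
       [  0.        ,   0.        ,   1.        ]]), 'dist': array([-0.0764973,  0.       ,  0.       ,  0.       ,  0.       ]), 'R': array([[ 2.63548870e-03, -9.99772763e-01, -2.11536490e-02],
       [-9.89586089e-01,  4.36946166e-04, -1.43941588e-01],
       [ 1.43918122e-01,  2.13127132e-02, -9.89360067e-01]]), 't': array([ -42.3998822 ,  554.86612303, 1227.38790196])}
side {'mtx': array([[372.02534765,   0.        , 318.39728577],
       [  0.        , 372.02534765, 204.15453103],
       [  0.        ,   0.        ,   1.        ]]), 'dist': array([0.02224655, 0.        , 0.        , 0.        , 0.        ]), 'R': array([[ 0.99777934, -0.06614625,  0.00781428],
       [-0.03102911, -0.56542669, -0.82421469],
       [ 0.05893711,  0.82214192, -0.56622352]]), 't': array([-571.2831814 ,   69.09694637, 1025.78586451])}
```

View pics/top0.png

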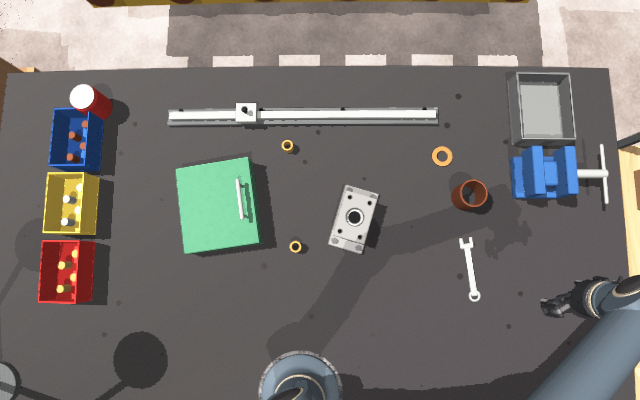

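View pics/side0.png

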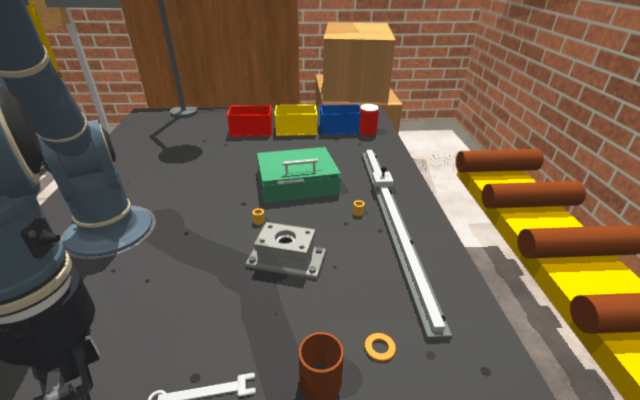

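Top view: the green door spans about (178–258, 160–252), with its bar from (238,180) to (245,218). The housing face is around (354,216), and sleeves stand at (288,146) and (295,246). The side view agrees, with the housing at (285,245) and the locker at (298,172).

```bash
cat > h.py <<'E'
import numpy as np,cv2
from cell import r
from scipy.spatial.transform import Rotation as Ro
def ray(n,uv):
    c=r.get_calibration(n)
    p=cv2.undistortPoints(np.float64(uv).reshape(-1,1,2),c['mtx'],c['dist'])[:,0]
    d=np.c_[p,np.ones(len(p))]@c['R']
    return -c['R'].T@c['t'],d
def plane(n,uv,z):
    o,d=ray(n,uv); return o+d*((z-o[2])/d[:,2])[:,None]
def proj(n,X):
    c=r.get_calibration(n)
    return cv2.projectPoints(np.float64(X).reshape(-1,1,3),cv2.Rodrigues(c['R'])[0],c['t'],c['mtx'],c['dist'])[0][:,0]
def blobs(m,amin=3,amax=1e9):
    n,l,s,c=cv2.connectedComponentsWithStats(m.astype(np.uint8))
    return [(c[i],s[i,4],l==i) for i in range(1,n) if amin<=s[i,4]<=amax]
E
python3 - <<'E'
from h import *
np.set_printoptions(precision=1,suppress=True)
t=cv2.imread('pics/top0.png');s=cv2.imread('pics/side0.png')
for n,im in(('top',t),('side',s)):
    h=cv2.cvtColor(im,cv2.COLOR_BGR2HSV)
    g=(h[...,0]>60)&(h[...,0]<90)&(h[...,1]>100)
    b=max(blobs(g),key=lambda q:q[1]);c,_=cv2.findContours(b[2].astype(np.uint8),0,2)[:2]
    c=max(c,key=cv2.contourArea);a=cv2.approxPolyDP(cv2.convexHull(c),4,True)[:,0]
    print(n,'green',a.tolist());print(plane(n,a,66))
    # handle: bright unsaturated within green hull
    hm=np.zeros(g.shape,np.uint8);cv2.fillPoly(hm,[cv2.convexHull(c)],1)
    w=(h[...,1]<80)&(h[...,2]>150)&((hm>0))
    for q in blobs(w,15):
        ys,xs=np.nonzero(q[2]);rc=cv2.minAreaRect(np.c_[xs,ys].astype(np.float32));bp=cv2.boxPoints(rc)
        print(' white',q[0],q[1],rc,plane(n,bp,101).tolist() if n=='top' else '')
    x0,y0,x1,y1=(325,180,385,258) if n=='top' else (245,220,330,280)
    cr=cv2.cvtColor(im,cv2.COLOR_BGR2GRAY)[y0:y1,x0:x1]
    bh=cv2.morphologyEx(cr,cv2.MORPH_BLACKHAT,np.ones((11,11)))
    for q in blobs(bh>50,4,300): 
        ww=q[2]*bh.astype(float);yy,xx=np.mgrid[:bh.shape[0],:bh.shape[1]]
        u=[x0+(xx*ww).sum()/ww.sum(),y0+(yy*ww).sum()/ww.sum()]
        print(' hole',np.array(u),q[1],plane(n,u,75)[0])
A=cv2.resize(t[130:270,165:395],None,fx=3.4,fy=3.4,interpolation=2)
cv2.imwrite('pics/c1.png',A)
E
```

```text
top green [[253, 230]]
[[444.9 126.9  66. ]]
 hole [346.7 182. ] 20 [ 575.7 -128.2   75. ]
 hole [349.9 189.2] 17 [ 555.8 -136.8   75. ]
 hole [349.4 196.7] 18 [ 535.  -135.4   75. ]
 hole [372.6 196. ] 18 [ 537.  -198.4   75. ]
 hole [369.2 202.7] 20 [ 518.8 -188.9   75. ]
 hole [354.  216.5] 196 [ 481.2 -147.4   75. ]
 hole [339.5 230.7] 19 [ 442.9 -108.    75. ]
 hole [359.4 236.7] 18 [ 426.9 -161.5   75. ]
 hole [326.5 239.8] 39 [418.4 -73.2  75. ]
 hole [348.2 239.6] 18 [ 419.  -131.4   75. ]
 hole [334.8 240.6] 33 [416.3 -95.2  75. ]
 hole [360.5 243.3] 4 [ 409.3 -164.    75. ]
 hole [358.2 247.6] 21 [ 397.7 -157.8   75. ]
 hole [358.1 255.3] 31 [ 377.3 -157.5   75. ]
side green [[340, 173], [338, 193], [264, 201], [257, 154], [324, 147]]
[[650.3 162.1  66. ]
 [631.4  47.8  66. ]
 [422.6  18.2  66. ]
 [383.7 305.6  66. ]
 [614.9 348.3  66. ]]
 white [299.1 160.8] 89 ((299.4085388183594, 160.67681884765625), (2.7607884407043457, 35.33809280395508), 83.6598129272461) 
 hole [276.7 221.3] 99 [460.9 -88.8  75. ]
 hole [269.7 226.4] 14 [ 444.2 -108.6   75. ]
 hole [285.  236.6] 200 [ 482.2 -150.6   75. ]
 hole [307.3 232. ] 13 [ 535.9 -136.    75. ]
 hole [310.3 248.6] 70 [ 540.4 -197.    75. ]
 hole [261.6 240.8] 10 [ 427.4 -162.7   75. ]
 hole [256.2 246.7] 15 [ 416.3 -183.2   75. ]
 hole [301.3 246.9] 15 [ 519.9 -190.    75. ]
 hole [327.2 250.5] 18 [ 578.5 -205.9   75. ]
 hole [318.4 251.3] 22 [ 558.3 -207.4   75. ]
 hole [245.9 257.7] 21 [ 396.3 -219.1   75. ]
 hole [252.  260.7] 20 [ 410.4 -229.5   75. ]
 hole [311.9 271.1] 25 [ 540.3 -269.3   75. ]
 hole [311.8 277.6] 49 [ 539.1 -288.3   75. ]
```

View pics/c1.png

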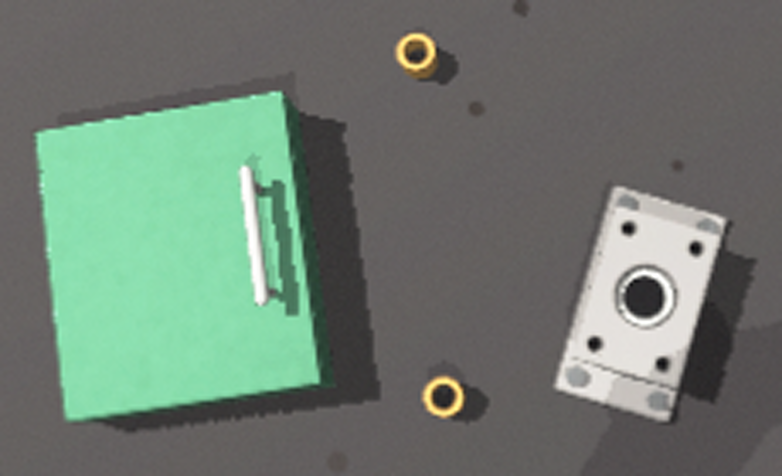

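Crop: the bar runs from crop (245,168) to (261,303), the door corners are at (36,131), (281,92), (321,383) and (67,420), and four screw holes show around the bore. The housing holes agree in both views: centre about (481.4, -148.9), long axis at -16.5°, 96 × 56 mm. Next I triangulate the bar.

```bash
python3 - <<'E'
from h import *
np.set_printoptions(precision=1,suppress=True)
t=cv2.imread('pics/top0.png');s=cv2.imread('pics/side0.png')
def tri(a,b):
    o1,d1=ray('top',a);o2,d2=ray('side',b);d1=d1[0];d2=d2[0]
    k=np.linalg.lstsq(np.c_[d1,-d2],o2-o1,rcond=None)[0]
    p,q=o1+k[0]*d1,o2+k[1]*d2;return (p+q)/2,np.linalg.norm(p-q)
def ends(im,x0,y0,x1,y1):
    h=cv2.cvtColor(im,cv2.COLOR_BGR2HSV)[y0:y1,x0:x1]
    b=max(blobs((h[...,1]<60)&(h[...,2]>170)),key=lambda q:q[1])
    ys,xs=np.nonzero(b[2]);p=np.c_[xs+x0,ys+y0].astype(float);c=p.mean(0)
    v=np.linalg.svd(p-c,full_matrices=False)[2][0];k=(p-c)@v;print(len(p))
    return c,c+v*k.min(),c+v*k.max()
T=ends(t,228,172,252,226);S=ends(s,275,150,325,180);print(T,S)
print('centre',tri(T[0],S[0]))
for i,j in((1,1),(2,2),(1,2),(2,1)):print(i,j,tri(T[i],S[j]))
h=cv2.cvtColor(t,cv2.COLOR_BGR2HSV)
g=(h[...,0]>60)&(h[...,0]<90)&(h[...,1]>60)
b=max(blobs(g),key=lambda q:q[1])
for nm,m in(('all',b[2]),('bright',b[2]&(h[...,2]>150))):
    c=max(cv2.findContours(m.astype(np.uint8),0,2)[0],key=cv2.contourArea)
    a=cv2.approxPolyDP(cv2.convexHull(c),5,True)[:,0];print(nm,a.tolist());print(plane('top',a,66))
E
```

```text
145
76
(array([238.8, 198.6]), array([236.4, 179. ]), array([241.4, 219.1])) (array([299.6, 160.7]), array([317. , 159.1]), array([281.9, 162.3]))
centre (array([525.1, 158.8, 114.2]), np.float64(0.6272211687843414))
1 1 (array([578.1, 166.8, 113.9]), np.float64(0.8175880870279498))
2 2 (array([471.5, 150.7, 114.5]), np.float64(1.831784587835045))
1 2 (array([523.1, 154.7, 126.7]), np.float64(104.25695859578843))
2 1 (array([523.9, 149. , 119.8]), np.float64(107.09809900841479))
all [[247, 157], [262, 243], [185, 253], [175, 169]]
[[648.1 148.3  66. ]
 [409.7 101.7  66. ]
 [381.4 312.6  66. ]
 [614.7 351.2  66. ]]
bright [[247, 157], [258, 242], [185, 253], [175, 169]]
[[648.1 148.3  66. ]
 [412.4 112.6  66. ]
 [381.4 312.6  66. ]
 [614.7 351.2  66. ]]
```

Bar: centre (525, 159, 114), direction 8.6° from world x, so the door is ajar by about 0.07 rad. The hinge comes out at about (498, 333, 60), and the door corners agree with that. Starting to move now.

```bash
cat >> h.py <<'E'
def go(p,ang=None,tilt=0):
    """remaining turn (tool frame) to tool-down with x axis at ang deg, then shift in turned axes to p; tilt about tool x"""
    s=r.sense();R=Ro.from_rotvec(s['orientation'])
    if ang is None: T=R
    else:
        a=np.radians(ang);T=Ro.from_matrix(np.array([[np.cos(a),np.sin(a),0],[np.sin(a),-np.cos(a),0],[0,0,-1]]).T)*Ro.from_rotvec([tilt,0,0])
    print('t',round(s['t'],2),'tcp',s['tcp_pos'].round(1),'F',s['force'].round(1),'w',round(s['grip_width'],3))
    print('turn',(R.inv()*T).as_rotvec().round(4),'shift after',T.inv().apply(np.array(p)-s['tcp_pos']).round(1))
E
python3 -m handwheel '[{"rz":0.145},{"rz":0.145},{"dx":17.5,"dy":-36},{"dx":17.5,"dy":-36},{"dx":17.5,"dy":-36},{"dx":17.5,"dy":-36},{"dx":17.5,"dy":-36},{"dx":17.5,"dy":-36},{"dx":17.5,"dy":-36},{"dx":17.5,"dy":-36}]'
python3 -c "
from h import *
go([525,159,230],8.6)"
```

```text
t 0.1 tcp [ 287.2 -610.3  230.3] F [-0.2  0.4  0.4] w 1.0
turn [-0.0018  0.0003  0.2897] shift after [ 3.502e+02 -7.251e+02  3.000e-01]invalid input
```

```bash
python3 -m handwheel '[{"dx":0,"dy":0,"dz":0,"rx":0,"ry":0,"rz":0.145,"grip":0},{"dx":0,"dy":0,"dz":0,"rx":0,"ry":0,"rz":0.145,"grip":0},{"dx":17.5,"dy":-36,"dz":0,"rx":0,"ry":0,"rz":0,"grip":0},{"dx":17.5,"dy":-36,"dz":0,"rx":0,"ry":0,"rz":0,"grip":0},{"dx":17.5,"dy":-36,"dz":0,"rx":0,"ry":0,"rz":0,"grip":0},{"dx":17.5,"dy":-36,"dz":0,"rx":0,"ry":0,"rz":0,"grip":0}]'
python3 -c "
from h import *
go([525,159,230],8.6)"
```

```text
t: 0.85
tcp_pos: [335.3, -456.4, 230.9]
orientation: [-3.132, -0.235, 0.001]
force: [1.1, 0.2, -0.5]
grip_width: 0.999
t 0.85 tcp [ 335.3 -456.4  230.9] F [ 1.1  0.2 -0.5] w 0.999
turn [-0.0007  0.0003 -0.0002] shift after [ 279.6 -580.1    0.9]
```

```bash
python3 -m handwheel '[{"dx":17.5,"dy":-36,"dz":0,"rx":0,"ry":0,"rz":0,"grip":0},{"dx":17.5,"dy":-36,"dz":0,"rx":0,"ry":0,"rz":0,"grip":0},{"dx":17.5,"dy":-36,"dz":0,"rx":0,"ry":0,"rz":0,"grip":0},{"dx":17.5,"dy":-36,"dz":0,"rx":0,"ry":0,"rz":0,"grip":0},{"dx":17.5,"dy":-36,"dz":0,"rx":0,"ry":0,"rz":0,"grip":0},{"dx":17.5,"dy":-36,"dz":0,"rx":0,"ry":0,"rz":0,"grip":0},{"dx":17.5,"dy":-36,"dz":0,"rx":0,"ry":0,"rz":0,"grip":0},{"dx":17.5,"dy":-36,"dz":0,"rx":0,"ry":0,"rz":0,"grip":0},{"dx":17.5,"dy":-36,"dz":0,"rx":0,"ry":0,"rz":0,"grip":0},{"dx":17.5,"dy":-36,"dz":0,"rx":0,"ry":0,"rz":0,"grip":0}]'
python3 -m handwheel '[{"dx":17.5,"dy":-36,"dz":0,"rx":0,"ry":0,"rz":0,"grip":0},{"dx":17.5,"dy":-36,"dz":0,"rx":0,"ry":0,"rz":0,"grip":0},{"dx":17.5,"dy":-36,"dz":0,"rx":0,"ry":0,"rz":0,"grip":0},{"dx":17.5,"dy":-36,"dz":0,"rx":0,"ry":0,"rz":0,"grip":0},{"dx":17.5,"dy":-36,"dz":0,"rx":0,"ry":0,"rz":0,"grip":0},{"dx":0,"dy":0,"dz":0,"rx":0,"ry":0,"rz":0,"grip":0}]'
python3 -c "
from h import *
go([525,159,95.5],8.6)"
```

```text
t: 2.1
tcp_pos: [454.4, -74.6, 231.1]
orientation: [3.133, 0.235, -0.001]
force: [-0.0, -0.0, 0.8]
grip_width: 1.001
t: 2.85
tcp_pos: [514.0, 118.8, 231.1]
orientation: [-3.13, -0.244, 0.0]
force: [-1.0, -0.5, -0.1]
grip_width: 1.001
t 2.85 tcp [514.  118.8 231.1] F [-1.  -0.5 -0.1] w 1.001
turn [-0.0019  0.0001  0.0055] shift after [ 16.8 -38.1 135.6]
```

```bash
python3 -m handwheel '[{"dx":17,"dy":-38,"dz":0,"rx":0,"ry":0,"rz":0.0055,"grip":0},{"dx":0,"dy":0,"dz":35,"rx":0,"ry":0,"rz":0,"grip":0},{"dx":0,"dy":0,"dz":35,"rx":0,"ry":0,"rz":0,"grip":0},{"dx":0,"dy":0,"dz":35,"rx":0,"ry":0,"rz":0,"grip":0},{"dx":0,"dy":0,"dz":15,"rx":0,"ry":0,"rz":0,"grip":0},{"dx":0,"dy":0,"dz":15,"rx":0,"ry":0,"rz":0,"grip":0},{"dx":0,"dy":0,"dz":0,"rx":0,"ry":0,"rz":0,"grip":0}]'
python3 - <<'E'
from h import *
go([525,159,95.5],8.6)
a=r.camera('top')[110:270,165:325];b=r.camera('side')[90:210,240:360]
cv2.imwrite('pics/g1.png',np.hstack([cv2.resize(x,(400,400)) for x in(a,b)])[:,:,::-1])
E
```

```text
t: 3.72
tcp_pos: [525.1, 154.9, 95.9]
orientation: [3.133, 0.226, -0.001]
force: [-0.3, -0.0, 1.3]
grip_width: 1.003
t 3.73 tcp [525.1 154.9  95.9] F [-0.3 -0.   1.3] w 1.003
turn [ 0.0004  0.001  -0.0061] shift after [ 0.5 -4.   0.4]
```

View pics/g1.png

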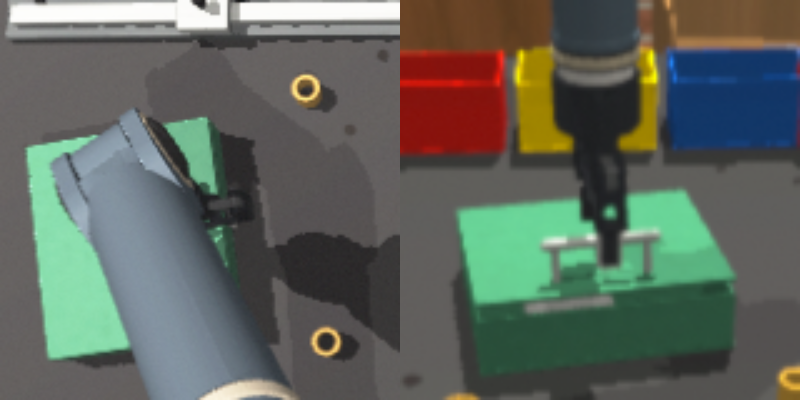

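The fingers straddle the bar in the middle (side crop about (605,245)). I'll centre on it and close.

```bash
python3 -m handwheel '[{"dx":0,"dy":-4,"dz":0,"rx":0,"ry":0,"rz":0,"grip":0},{"dx":0,"dy":0,"dz":0,"rx":0,"ry":0,"rz":0,"grip":255},{"dx":0,"dy":0,"dz":0,"rx":0,"ry":0,"rz":0,"grip":255},{"dx":0,"dy":0,"dz":0,"rx":0,"ry":0,"rz":0,"grip":255},{"dx":0,"dy":0,"dz":0,"rx":0,"ry":0,"rz":0,"grip":255},{"dx":0,"dy":0,"dz":0,"rx":0,"ry":0,"rz":0,"grip":255},{"dx":0,"dy":0,"dz":0,"rx":0,"ry":0,"rz":0,"grip":255},{"dx":0,"dy":0,"dz":0,"rx":0,"ry":0,"rz":0,"grip":255}]'
python3 - <<'E'
from h import *
np.set_printoptions(precision=1,suppress=True)
go([525,159,95.5],8.6)
# arc of the bar: tool down, shift (dy,dz) tool per step, y_tool=-ux
r0=np.hypot(180,41);a0=np.arctan2(41,180)
th=np.linspace(.07,1.5,21);u=-(180*np.cos(th)-41*np.sin(th));z=180*np.sin(th)+41*np.cos(th)
print(np.c_[th[1:],-np.diff(u),-np.diff(z),u[1:],z[1:]+60])
E
```

```text
t: 4.82
tcp_pos: [524.8, 158.2, 96.3]
orientation: [3.132, 0.226, -0.0]
force: [0.5, -4.7, 2.7]
grip_width: 0.102
t 4.83 tcp [524.8 158.2  96.3] F [ 0.5 -4.7  2.7] w 0.102
turn [ 0.  0. -0.] shift after [ 0.3 -0.8  0.8]
[[   0.1   -4.3  -12.5 -172.4  126. ]
 [   0.2   -5.2  -12.1 -167.3  138.1]
 [   0.3   -6.   -11.7 -161.3  149.9]
 [   0.4   -6.8  -11.3 -154.4  161.2]
 [   0.4   -7.6  -10.8 -146.8  171.9]
 [   0.5   -8.4  -10.2 -138.4  182.1]
 [   0.6   -9.1   -9.6 -129.4  191.7]
 [   0.6   -9.7   -8.9 -119.6  200.6]
 [   0.7  -10.4   -8.2 -109.3  208.8]
 [   0.8  -10.9   -7.4  -98.4  216.2]
 [   0.9  -11.4   -6.6  -86.9  222.9]
 [   0.9  -11.9   -5.8  -75.1  228.7]
 [   1.   -12.2   -4.9  -62.8  233.6]
 [   1.1  -12.6   -4.   -50.3  237.6]
 [   1.1  -12.8   -3.1  -37.5  240.8]
 [   1.2  -13.    -2.2  -24.5  243. ]
 [   1.3  -13.1   -1.3  -11.3  244.3]
 [   1.4  -13.2   -0.3    1.9  244.6]
 [   1.4  -13.2    0.6   15.1  244. ]
 [   1.5  -13.1    1.5   28.2  242.4]]
```

```bash
python3 -m handwheel '[{"dx":0,"dy":-4.3,"dz":-12.5,"rx":0,"ry":0,"rz":0,"grip":255},{"dx":0,"dy":-5.2,"dz":-12.1,"rx":0,"ry":0,"rz":0,"grip":255},{"dx":0,"dy":-6,"dz":-11.7,"rx":0,"ry":0,"rz":0,"grip":255},{"dx":0,"dy":-6.8,"dz":-11.3,"rx":0,"ry":0,"rz":0,"grip":255},{"dx":0,"dy":0,"dz":0,"rx":0,"ry":0,"rz":0,"grip":255}]'
python3 -c "
from h import *
go([498.4+.15*154.4,333-.989*154.4,161.2-18.7],8.6)"
```

```text
t: 5.45
tcp_pos: [521.8, 178.5, 144.4]
orientation: [3.129, 0.225, -0.001]
force: [-0.3, -9.0, 4.4]
grip_width: 0.103
t 5.45 tcp [521.8 178.5 144.4] F [-0.3 -9.   4.4] w 0.103
turn [ 0.0048  0.0009 -0.0068] shift after [ 0.1 -1.8  1.9]
```

Forces are low and the bar is following the arc. Continuing.

```bash
python3 -m handwheel '[{"dx":0,"dy":-7.6,"dz":-10.8,"rx":0,"ry":0,"rz":0,"grip":255},{"dx":0,"dy":-8.4,"dz":-10.2,"rx":0,"ry":0,"rz":0,"grip":255},{"dx":0,"dy":-9.1,"dz":-9.6,"rx":0,"ry":0,"rz":0,"grip":255},{"dx":0,"dy":-9.7,"dz":-8.9,"rx":0,"ry":0,"rz":0,"grip":255},{"dx":0,"dy":-10.4,"dz":-8.2,"rx":0,"ry":0,"rz":0,"grip":255},{"dx":0,"dy":-10.9,"dz":-7.4,"rx":0,"ry":0,"rz":0,"grip":255},{"dx":0,"dy":-11.4,"dz":-6.6,"rx":0,"ry":0,"rz":0,"grip":255},{"dx":0,"dy":-11.9,"dz":-5.8,"rx":0,"ry":0,"rz":0,"grip":255},{"dx":0,"dy":0,"dz":0,"rx":0,"ry":0,"rz":0,"grip":255}]'
python3 -c "
from h import *
go([498.4+.15*75.1,333-.989*75.1,228.7-18.7],8.6)"
```

```text
t: 6.58
tcp_pos: [510.6, 254.8, 215.2]
orientation: [3.123, 0.222, 0.0]
force: [-6.9, -16.7, 25.0]
grip_width: 0.1
t 6.58 tcp [510.6 254.8 215.2] F [ -6.9 -16.7  25. ] w 0.1
turn [ 0.0104  0.0006 -0.0079] shift after [-0.4 -4.   5.2]
```

There's 25 N of radial load because the bar sits about 5 mm above my arc. I'll bias the command outward.

```bash
python3 -m handwheel '[{"dx":0,"dy":1,"dz":-5,"rx":0,"ry":0,"rz":0,"grip":255},{"dx":0,"dy":-12.2,"dz":-4.9,"rx":0,"ry":0,"rz":0,"grip":255},{"dx":0,"dy":-12.6,"dz":-4,"rx":0,"ry":0,"rz":0,"grip":255},{"dx":0,"dy":0,"dz":0,"rx":0,"ry":0,"rz":0,"grip":255}]'
python3 -c "
from h import *
go([498.4+.15*50.3,333-.989*50.3,237.6-18.7],8.6)"
```

```text
t: 7.08
tcp_pos: [506.6, 282.9, 226.8]
orientation: [3.131, 0.227, 0.001]
force: [-2.2, -6.4, 8.9]
grip_width: 0.099
t 7.08 tcp [506.6 282.9 226.8] F [-2.2 -6.4  8.9] w 0.099
turn [ 0.0029 -0.0001 -0.0056] shift after [-0.6 -0.5  7.9]
```

```bash
python3 -m handwheel '[{"dx":0,"dy":-12.8,"dz":-4.5,"rx":0,"ry":0,"rz":0,"grip":255},{"dx":0,"dy":-13,"dz":-3,"rx":0,"ry":0,"rz":0,"grip":255},{"dx":0,"dy":-13.1,"dz":-1.5,"rx":0,"ry":0,"rz":0,"grip":255},{"dx":0,"dy":0,"dz":0,"rx":0,"ry":0,"rz":0,"grip":255}]'
python3 -c "
from h import *
go([498.4+.15*11.3,333-.989*11.3,244.3-18.7],8.6)"
```

```text
t: 7.58
tcp_pos: [500.3, 323.3, 235.2]
orientation: [-3.133, -0.229, -0.0]
force: [-1.5, -1.7, 5.1]
grip_width: 0.098
t 7.58 tcp [500.3 323.3 235.2] F [-1.5 -1.7  5.1] w 0.098
turn [-0.0007 -0.0001 -0.0039] shift after [-0.4  1.5  9.6]
```

```bash
python3 -m handwheel '[{"dx":0,"dy":-13.2,"dz":0,"rx":0,"ry":0,"rz":0,"grip":255},{"dx":0,"dy":-13.2,"dz":0.6,"rx":0,"ry":0,"rz":0,"grip":255},{"dx":0,"dy":-13.1,"dz":1.5,"rx":0,"ry":0,"rz":0,"grip":255},{"dx":0,"dy":0,"dz":0,"rx":0,"ry":0,"rz":0,"grip":255}]'
python3 - <<'E'
from h import *
go([498.4-.15*28.2,333+.989*28.2,242.4-18.7],8.6)
a=r.camera('top')[110:270,125:285];b=r.camera('side')[60:210,230:380]
cv2.imwrite('pics/g2.png',np.hstack([cv2.resize(x,(400,400)) for x in(a,b)])[:,:,::-1])
E
```

```text
t: 8.07
tcp_pos: [494.2, 363.4, 233.1]
orientation: [-3.13, -0.23, 0.0]
force: [-1.8, 0.6, 4.5]
grip_width: 0.096
t 8.07 tcp [494.2 363.4 233.1] F [-1.8  0.6  4.5] w 0.096
turn [-0.0027 -0.0001 -0.0036] shift after [-0.4  2.4  9.4]
```

View pics/g2.png

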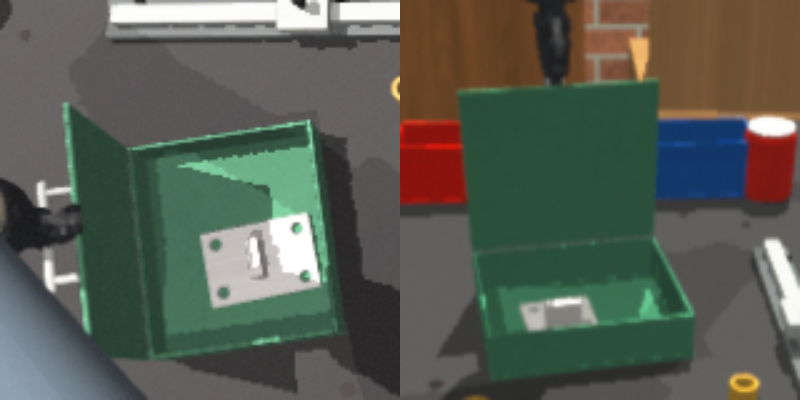

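The door stands upright. The plate lies in the locker with four holes visible, rib near top crop (257,253). I'll release a little (the door face is close), lift clear, and measure the plate.

```bash
python3 -m handwheel '[{"dx":0,"dy":0,"dz":0,"rx":0,"ry":0,"rz":0,"grip":190},{"dx":0,"dy":0,"dz":0,"rx":0,"ry":0,"rz":0,"grip":190},{"dx":0,"dy":0,"dz":0,"rx":0,"ry":0,"rz":0,"grip":190},{"dx":0,"dy":0,"dz":-20,"rx":0,"ry":0,"rz":0,"grip":190},{"dx":0,"dy":0,"dz":-25,"rx":0,"ry":0,"rz":0,"grip":190},{"dx":0,"dy":0,"dz":-25,"rx":0,"ry":0,"rz":0,"grip":190},{"dx":0,"dy":0,"dz":-25,"rx":0,"ry":0,"rz":0,"grip":190},{"dx":0,"dy":0,"dz":0,"rx":0,"ry":0,"rz":0,"grip":190}]'
python3 - <<'E'
from h import *
np.set_printoptions(precision=1,suppress=True)
go([0,0,330],8.6)
im=r.camera('top');cv2.imwrite('pics/top2.png',im[:,:,::-1])
x0,y0,x1,y1=195,180,262,240
cr=im[y0:y1,x0:x1]
h=cv2.cvtColor(cr,cv2.COLOR_RGB2HSV)
plate=(h[...,1]<45)&(h[...,2]>110)
m=max(blobs(plate),key=lambda q:q[1])[2].astype(np.uint8)
c=max(cv2.findContours(m,0,2)[0],key=cv2.contourArea);rc=cv2.minAreaRect(c)
print('plate',rc[1],rc[2]);b=plane('top',cv2.boxPoints(rc)+[x0,y0],13);print(b,b.mean(0))
print('sides',np.linalg.norm(b[0]-b[1]),np.linalg.norm(b[1]-b[2]))
f=np.zeros_like(m);cv2.fillPoly(f,[cv2.convexHull(c)],1)
for q in blobs((f>0)&(h[...,1]>70),4):
    print('hole',q[0]+[x0,y0],q[1],plane('top',q[0]+[x0,y0],13)[0])
o=cv2.resize(im[150:280,170:300],(520,520),interpolation=2)
cv2.imwrite('pics/c2.png',o[:,:,::-1])
E
```

```text
t: 9.18
tcp_pos: [496.1, 361.7, 329.1]
orientation: [-3.131, -0.226, -0.005]
force: [0.8, -0.3, -0.0]
grip_width: 0.255
t 9.18 tcp [496.1 361.7 329.1] F [ 0.8 -0.3 -0. ] w 0.255
turn [-0. -0. -0.] shift after [-544.6  283.5   -0.9]
plate (30.79022789001465, 45.10670852661133) 78.69007110595703
[[525.3 281.   13. ]
 [551.1 153.2  13. ]
 [464.3 133.8  13. ]
 [438.6 260.4  13. ]] [494.8 207.1  13. ]
sides 130.38696016487106 88.88268834597181
hole [243.3 200.9] 9 [531.3 165.1  13. ]
hole [211.1 207.3] 9 [512.6 258.   13. ]
hole [246.7 219.9] 9 [476.7 154.1  13. ]
hole [214.1 226.3] 9 [458.  247.4  13. ]
```

View pics/c2.png

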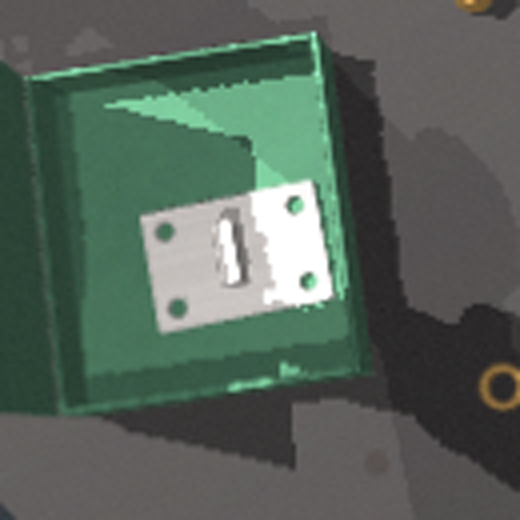

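The plate holes give centre (494.7, 206.2) and plate x at -78.65° (spacing 94.9 × 57.8, against 96 × 56). The tool x angle needed is 11.35°.

```bash
python3 -m handwheel '[{"dx":0,"dy":19,"dz":0,"rx":0,"ry":0,"rz":-0.048,"grip":0},{"dx":4,"dy":34,"dz":0,"rx":0,"ry":0,"rz":0,"grip":0},{"dx":-9,"dy":34,"dz":0,"rx":0,"ry":0,"rz":0,"grip":0},{"dx":-9,"dy":34,"dz":0,"rx":0,"ry":0,"rz":0,"grip":0},{"dx":-9,"dy":32,"dz":0,"rx":0,"ry":0,"rz":0,"grip":0},{"dx":0,"dy":0,"dz":0,"rx":0,"ry":0,"rz":0,"grip":0}]'
python3 -c "
from h import *
go([494.7,206.2,90],11.35)"
```

```text
t: 9.98
tcp_pos: [501.1, 202.8, 325.7]
orientation: [3.126, 0.293, -0.003]
force: [0.0, 0.4, -0.0]
grip_width: 0.996
t 9.97 tcp [501.1 202.8 325.7] F [ 0.   0.4 -0. ] w 0.996
turn [ 0.0022  0.0023 -0.0111] shift after [ -5.6  -4.6 235.7]
```

```bash
python3 -m handwheel '[{"dx":-5.6,"dy":-4.6,"dz":25,"rx":0.002,"ry":0.002,"rz":-0.011,"grip":0},{"dx":0,"dy":0,"dz":35,"rx":0,"ry":0,"rz":0,"grip":0},{"dx":0,"dy":0,"dz":35,"rx":0,"ry":0,"rz":0,"grip":0},{"dx":0,"dy":0,"dz":35,"rx":0,"ry":0,"rz":0,"grip":0},{"dx":0,"dy":0,"dz":35,"rx":0,"ry":0,"rz":0,"grip":0},{"dx":0,"dy":0,"dz":35,"rx":0,"ry":0,"rz":0,"grip":0},{"dx":0,"dy":0,"dz":35,"rx":0,"ry":0,"rz":0,"grip":0},{"dx":0,"dy":0,"dz":0,"rx":0,"ry":0,"rz":0,"grip":0}]'
python3 - <<'E'
from h import *
go([494.7,206.2,19],11.35)
a=r.camera('top')[140:270,165:295];b=r.camera('side')[100:220,240:360]
cv2.imwrite('pics/g3.png',np.hstack([cv2.resize(x,(400,400)) for x in(a,b)])[:,:,::-1])
E
```

```text
t: 10.98
tcp_pos: [492.5, 210.2, 89.2]
orientation: [-3.124, -0.321, 0.008]
force: [0.3, -0.9, 0.2]
grip_width: 1.003
t 10.97 tcp [492.5 210.2  89.2] F [ 0.3 -0.9  0.2] w 1.003
turn [-0.0014  0.0051  0.0068] shift after [ 1.4  4.4 70.2]
```

View pics/g3.png

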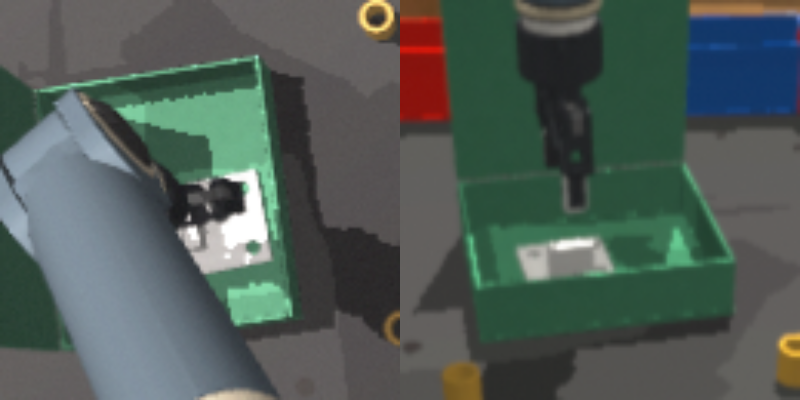

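The open fingers sit above the rib with the plate beneath (side crop: finger at (575,205), rib at (570,255)). Correcting and descending.

```bash
python3 -m handwheel '[{"dx":1.4,"dy":4.4,"dz":15,"rx":0,"ry":0.004,"rz":0.006,"grip":0},{"dx":0,"dy":0,"dz":15,"rx":0,"ry":0,"rz":0,"grip":0},{"dx":0,"dy":0,"dz":15,"rx":0,"ry":0,"rz":0,"grip":0},{"dx":0,"dy":0,"dz":15,"rx":0,"ry":0,"rz":0,"grip":0},{"dx":0,"dy":0,"dz":0,"rx":0,"ry":0,"rz":0,"grip":0},{"dx":0,"dy":0,"dz":0,"rx":0,"ry":0,"rz":0,"grip":0}]'
python3 -c "
from h import *
go([494.7,206.2,19],11.35)"
```

```text
t: 11.82
tcp_pos: [497.8, 206.7, 32.3]
orientation: [-3.124, -0.31, -0.01]
force: [1.0, 0.1, -0.2]
grip_width: 1.002
t 11.82 tcp [497.8 206.7  32.3] F [ 1.   0.1 -0.2] w 1.002
turn [-0.0021 -0.0063 -0.0006] shift after [-3.1 -0.1 13.3]
```

```bash
python3 -m handwheel '[{"dx":-2.5,"dy":0,"dz":7,"rx":-0.002,"ry":-0.006,"rz":0,"grip":0},{"dx":0,"dy":0,"dz":6,"rx":0,"ry":0,"rz":0,"grip":0},{"dx":0,"dy":0,"dz":0,"rx":0,"ry":0,"rz":0,"grip":0},{"dx":0,"dy":0,"dz":0,"rx":0,"ry":0,"rz":0,"grip":255},{"dx":0,"dy":0,"dz":0,"rx":0,"ry":0,"rz":0,"grip":255},{"dx":0,"dy":0,"dz":0,"rx":0,"ry":0,"rz":0,"grip":255},{"dx":0,"dy":0,"dz":0,"rx":0,"ry":0,"rz":0,"grip":255},{"dx":0,"dy":0,"dz":0,"rx":0,"ry":0,"rz":0,"grip":255},{"dx":0,"dy":0,"dz":0,"rx":0,"ry":0,"rz":0,"grip":255},{"dx":0,"dy":0,"dz":0,"rx":0,"ry":0,"rz":0,"grip":255}]'
python3 -c "
from h import *
go([494.7,206.2,19],11.35)"
```

```text
t: 13.08
tcp_pos: [495.4, 206.2, 19.5]
orientation: [-3.126, -0.31, -0.001]
force: [-1.5, -0.6, 5.0]
grip_width: 0.152
t 13.07 tcp [495.4 206.2  19.5] F [-1.5 -0.6  5. ] w 0.152
turn [-0.0001 -0.0006 -0.0007] shift after [-0.7 -0.2  0.5]
```

Gripped, with the underside 14.5 mm below the TCP. Lifting straight up.

```bash
python3 -m handwheel '[{"dx":0,"dy":0,"dz":-10,"rx":0,"ry":0,"rz":0,"grip":255},{"dx":0,"dy":0,"dz":-20,"rx":0,"ry":0,"rz":0,"grip":255},{"dx":0,"dy":0,"dz":-25,"rx":0,"ry":0,"rz":0,"grip":255},{"dx":0,"dy":0,"dz":-25,"rx":0,"ry":0,"rz":0,"grip":255},{"dx":0,"dy":0,"dz":-25,"rx":0,"ry":0,"rz":0,"grip":255},{"dx":0,"dy":0,"dz":-25,"rx":0,"ry":0,"rz":0,"grip":255},{"dx":0,"dy":0,"dz":0,"rx":0,"ry":0,"rz":0,"grip":255},{"dx":0,"dy":0,"dz":0,"rx":0,"ry":0,"rz":0,"grip":255}]'
python3 -c "
from h import *
go([481.6,-148.2,150],11.35)
print(r.sense()['joint_positions'].round(2))"
```

```text
t: 14.08
tcp_pos: [494.2, 205.1, 147.9]
orientation: [3.125, 0.309, -0.004]
force: [0.2, 0.3, -4.5]
grip_width: 0.151
t 14.07 tcp [494.2 205.1 147.9] F [ 0.2  0.3 -4.5] w 0.151
turn [ 0.0008  0.0025 -0.001 ] shift after [-81.9 343.9  -2.1]
[-0.1   0.38 -0.46  1.93  0.21  0.88 -2.04]
```

```bash
python3 -m handwheel '[{"dx":-4,"dy":17,"dz":0,"rx":0,"ry":0,"rz":0,"grip":255},{"dx":-8.2,"dy":34,"dz":0,"rx":0,"ry":0,"rz":0,"grip":255},{"dx":-8.2,"dy":34,"dz":0,"rx":0,"ry":0,"rz":0,"grip":255},{"dx":-8.2,"dy":34,"dz":0,"rx":0,"ry":0,"rz":0,"grip":255},{"dx":-8.2,"dy":34,"dz":0,"rx":0,"ry":0,"rz":0,"grip":255},{"dx":-8.2,"dy":34,"dz":0,"rx":0,"ry":0,"rz":0,"grip":255},{"dx":-8.2,"dy":34,"dz":0,"rx":0,"ry":0,"rz":0,"grip":255},{"dx":-8.2,"dy":34,"dz":0,"rx":0,"ry":0,"rz":0,"grip":255},{"dx":-8.2,"dy":34,"dz":0,"rx":0,"ry":0,"rz":0,"grip":255},{"dx":-8.2,"dy":34,"dz":0,"rx":0,"ry":0,"rz":0,"grip":255}]'
python3 -m handwheel '[{"dx":-4,"dy":17,"dz":0,"rx":0,"ry":0,"rz":-0.05,"grip":255},{"dx":0,"dy":0,"dz":0,"rx":0,"ry":0,"rz":-0.12,"grip":255},{"dx":0,"dy":0,"dz":0,"rx":0,"ry":0,"rz":-0.13,"grip":255},{"dx":0,"dy":0,"dz":0,"rx":0,"ry":0,"rz":-0.13,"grip":255},{"dx":0,"dy":0,"dz":0,"rx":0,"ry":0,"rz":-0.13,"grip":255},{"dx":0,"dy":0,"dz":0,"rx":0,"ry":0,"rz":-0.13,"grip":255},{"dx":0,"dy":0,"dz":0,"rx":0,"ry":0,"rz":-0.13,"grip":255},{"dx":0,"dy":0,"dz":0,"rx":0,"ry":0,"rz":-0.13,"grip":255},{"dx":0,"dy":0,"dz":0,"rx":0,"ry":0,"rz":-0.12,"grip":255},{"dx":0,"dy":0,"dz":0,"rx":0,"ry":0,"rz":0,"grip":255}]'
python3 -m handwheel '[{"dx":0,"dy":0,"dz":0,"rx":0,"ry":0,"rz":0,"grip":255},{"dx":0,"dy":0,"dz":0,"rx":0,"ry":0,"rz":0,"grip":255},{"dx":0,"dy":0,"dz":0,"rx":0,"ry":0,"rz":0,"grip":255}]'
python3 -c "
from h import *
go([481.6,-148.2,104.5],73.5)"
```

```text
t: 15.32
tcp_pos: [480.6, -128.3, 148.2]
orientation: [-3.126, -0.308, 0.004]
force: [-0.6, 0.3, -3.6]
grip_width: 0.153
t: 16.58
tcp_pos: [480.3, -144.5, 148.2]
orientation: [-2.533, -1.856, 0.002]
force: [0.1, -0.2, -4.9]
grip_width: 0.155
t: 16.95
tcp_pos: [481.6, -143.5, 149.2]
orientation: [2.532, 1.86, -0.0]
force: [-0.6, 0.2, -5.2]
grip_width: 0.152
t 16.95 tcp [ 481.6 -143.5  149.2] F [-0.6  0.2 -5.2] w 0.152
turn [ 0.      0.0002 -0.0159] shift after [-4.5  1.3 44.7]
```

Fine-adjusting and descending to 20 mm above the target height, then measuring the plate holes.

```bash
python3 -m handwheel '[{"dx":-4.5,"dy":1.3,"dz":8,"rx":0,"ry":0,"rz":-0.016,"grip":255},{"dx":0,"dy":0,"dz":8,"rx":0,"ry":0,"rz":0,"grip":255},{"dx":0,"dy":0,"dz":8,"rx":0,"ry":0,"rz":0,"grip":255},{"dx":0,"dy":0,"dz":0,"rx":0,"ry":0,"rz":0,"grip":255},{"dx":0,"dy":0,"dz":0,"rx":0,"ry":0,"rz":0,"grip":255},{"dx":0,"dy":0,"dz":0,"rx":0,"ry":0,"rz":0,"grip":255}]'
python3 - <<'E'
from h import *
go([481.6,-148.2,104.5],73.5)
a=r.camera('top');b=r.camera('side');cv2.imwrite('pics/top3.png',a[:,:,::-1]);cv2.imwrite('pics/side3.png',b[:,:,::-1])
cv2.imwrite('pics/g4.png',np.hstack([cv2.resize(x,(400,400),interpolation=2) for x in(a[165:265,305:405],b[180:280,235:335])])[:,:,::-1])
E
```

```text
t: 17.7
tcp_pos: [481.8, -148.2, 125.5]
orientation: [2.516, 1.88, 0.001]
force: [0.8, -0.4, -4.0]
grip_width: 0.151
t 17.7 tcp [ 481.8 -148.2  125.5] F [ 0.8 -0.4 -4. ] w 0.151
turn [0.0007 0.     0.0006] shift after [-0.1 -0.2 21. ]
```

View pics/g4.png

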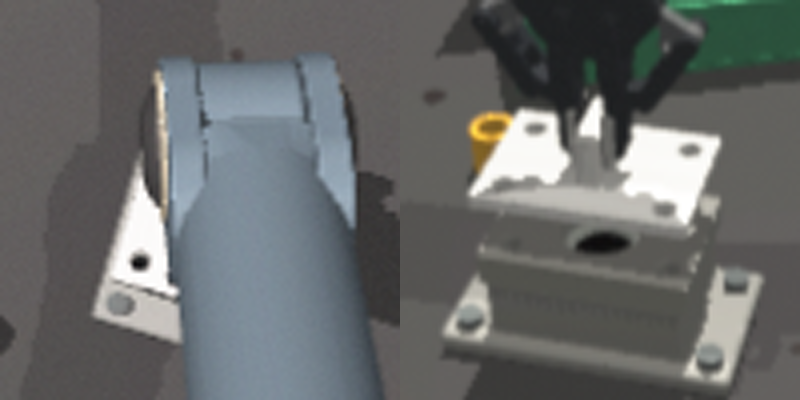

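Side crop: plate holes at (535,128), (690,150), (664,208) and (505,183), with the plate hovering clear of the housing face. The top view is mostly covered by the arm.

```bash
python3 - <<'E'
from h import *
np.set_printoptions(precision=1,suppress=True)
im=cv2.cvtColor(cv2.imread('pics/side3.png'),cv2.COLOR_BGR2GRAY).astype(float)
H=np.array([[535.5,-135.7],[519.4,-189.5],[443.5,-108.3],[427.2,-162.1]])
print('top exp plate hole',proj('top',[443.5,-108.3,119]),'housing',proj('top',[443.5,-108.3,75]))
E=proj('side',np.c_[H,[119]*4]);print('expected px',E)
P=[]
for e,g in zip(E,[[307.5,217.5],[301,232],[268.75,212],[261.3,225.8]]):
    g=np.round(g).astype(int);w=im[g[1]-4:g[1]+5,g[0]-5:g[0]+6]
    k=np.clip(np.median(w)-15-w,0,None)
    b=max(blobs(k>0,1),key=lambda q:k[q[2]].sum())[2];k*=b
    yy,xx=np.mgrid[:9,:11];c=np.array([(k*xx).sum(),(k*yy).sum()])/k.sum()+g-[5,4]
    P.append(plane('side',c,119)[0]);print(c,b.sum(),P[-1],P[-1][:2]-H[len(P)-1])
E
```

```text
top exp plate hole [[340.1 229.5]] housing [[339.6 230.5]]
expected px [[306.9 217.3]
 [300.7 231.9]
 [268.2 211.8]
 [260.  225.8]]
[307.1 217.1] 22 [ 535.9 -134.6  119. ] [0.4 1.1]
[299.9 233.2] 32 [ 517.4 -194.   119. ] [-2.  -4.5]
[268.4 211.7] 21 [ 443.9 -107.7  119. ] [0.4 0.6]
[261.1 226.1] 28 [ 429.7 -163.3  119. ] [ 2.5 -1.2]
```

The two clean holes agree to about 1 mm. The other two are blurred by shadow, but by eye they land within about 1 px of where they should be. Descending to 15 mm clearance.

```bash
python3 -m handwheel '[{"dx":0,"dy":0,"dz":7,"rx":0,"ry":0,"rz":0,"grip":255},{"dx":0,"dy":0,"dz":7,"rx":0,"ry":0,"rz":0,"grip":255},{"dx":0,"dy":0,"dz":6,"rx":0,"ry":0,"rz":0,"grip":255},{"dx":0,"dy":0,"dz":0,"rx":0,"ry":0,"rz":0,"grip":255},{"dx":0,"dy":0,"dz":0,"rx":0,"ry":0,"rz":0,"grip":255},{"dx":0,"dy":0,"dz":0,"rx":0,"ry":0,"rz":0,"grip":255},{"dx":0,"dy":0,"dz":0,"rx":0,"ry":0,"rz":0,"grip":255},{"dx":0,"dy":0,"dz":0,"rx":0,"ry":0,"rz":0,"grip":255}]'
python3 - <<'E'
from h import *
go([481.6,-148.2,104.5],73.5)
H=np.array([[535.5,-135.7],[519.4,-189.5],[443.5,-108.3],[427.2,-162.1]])
b=r.camera('side')
b2=cv2.resize(b,None,fx=6,fy=6,interpolation=2)
for e in proj('side',np.c_[H,[98]*4]): cv2.circle(b2,tuple(np.round((e+.5)*6).astype(int)),3,(255,0,0),-1)
cv2.imwrite('pics/g5.png',np.hstack([b2[195*6:265*6,245*6:325*6],cv2.resize(b[60:270,230:350],(240,420))])[:,:,::-1])
E
```

```text
t: 18.8
tcp_pos: [481.6, -148.2, 105.3]
orientation: [2.517, 1.88, 0.0]
force: [-0.2, -0.3, -4.8]
grip_width: 0.153
t 18.8 tcp [ 481.6 -148.2  105.3] F [-0.2 -0.3 -4.8] w 0.153
turn [0.0003 0.0001 0.0005] shift after [ 0.  -0.   0.8]
```

View pics/g5.png

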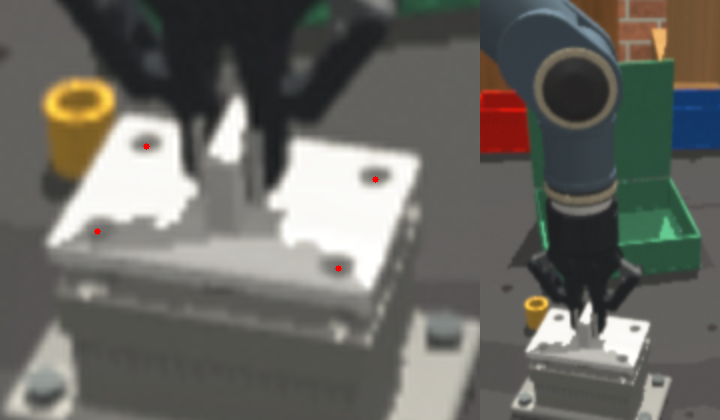

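All four red dots (expected hole positions at this height) fall inside the plate's holes, to within about 0.5 px (1–2 mm). A gap shows under the plate and the door is still upright.

```bash
python3 -c "
from cell import r
print(r.hand_in())"
```

```text
the job is handed in; nothing more can be done
None
```

I swung the locker door upright by its bar, lifted the plate out by its rib, and handed the job in with the plate held level over the housing. No verdict was reported. About 19 s of the 72 s was used.

**Final checks:**
- **Clearance:** the underside is about 16 mm above the housing face. This is worked out from the arm's height reading and the grasp height, not measured directly, and a gap shows in the side view.
- **Hole alignment:** all four plate holes lie within about 1–2 mm of the threaded holes, judged by eye in the last side view. Tool tilt is below 0.001 rad.
- **Grip:** the wrist carries about 4.8 N, roughly the plate's weight plus noise.
- **Door:** it still stood open in the last side view.
- **Bystanders:** I moved nothing near them, but I did not measure their positions again at the end.

**Checks that disagreed:**
- **Bar height:** while the door swung, the gripper ran 5–10 mm above my predicted arc, probably because the bar slid in the pads. This gave up to about 31 N at the wrist until I corrected the path.
- **Hole measurement:** in the automatic check just before the final descent, two of the four holes came out 3–5 mm off because of shadows. The two clean ones agreed to about 1 mm.
- **Top view:** the arm hid most of the plate there, so the final check rests on the side camera alone.

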